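# Seat the chassis bracket under the retaining block

## Robot

A 7-joint arm with a two-finger parallel gripper is mounted at the origin on the work surface. World frame = base frame: x ahead of the robot, y to its left, z up, the work surface at z = 0. Lengths are in mm, angles in rad, forces in N, time in s.
With the tool pointing down it reaches from about 400 to 850 mm from the base axis. Payload 4.4 kg.
Tool frame: the origin (TCP) lies on the centre line of the jaws, within the pads' length; the fingertips stand 11 mm ahead of it and the grasp point (between the pads) lies 8 mm behind it; z points along the fingers, y is the direction in which the jaws open and shut (so a half turn about z gives the same grasp; the last joint's range is limited). The gripper opens to 94 mm and grips with 3 to 60 N. Pads are 16 mm wide; open, the fingers measure 119 mm over their backs; the gripper's body (75 mm by 177 mm) begins 78 mm behind the grasp point.
Start: joints at [-1.372, 0.628, 0.038, 1.517, -0.027, 0.996, -0.02], TCP at [170.09, 627.365, 216.478] pointing down, gripper open.
Joint ranges: [-3.06, 3.06], [-0.37, 2.12], [-1.25, 1.32], [0.18, 2.47], [-1.1, 4.24], [0.23, 1.98], [-2.94, 2.94]. Speed limits (rad/s): [2.57, 2.57, 3.14, 3.14, 3.14, 3.14, 3.14].

## Interface

Orientations are given as a rotation vector (axis times angle).
In Python, from cell import arm, optics gives the robot as it stands. The module is installed in compiled form; this text tells all that it offers.
- The arm moves only by the tool move_arm, never from a script. Its argument "targets" is a list of rows, each an object of numbers: "tx", "ty", "tz": the shift along the tool's x, y, z in cm; "turn": the turn about the tool's z in units of 10 degrees (1.0 is 10 degrees); "gripper": the opening, from 0 (shut) to 1 (fully open). A call has 1 to 12 rows; each row is the pose to reach, as a shift and turn from the pose commanded when the call began, along the tool's axes at that moment; what a row does not reach only later rows make up. A row lasts 1/8 s, in which the tool goes at most 62.5 mm and 10.7 degrees, less where a joint would pass 70% of its speed; a pose out of reach is approached as far as the arm can. A call with a gripper value outside its range is refused whole. The fingers move at their own pace and stop on an object; "grip_force" is the grip in N (left out, the last holds). Time passes only in rows, so rows that repeat a pose let the fingers close. It gives the time, the measured TCP pose, the force and the opening at its end, in the units of the state.
- arm.get_state(): the state, without advancing time (a new reading comes with each control period).
- optics.capture(name): name is "scene" or "top" or "wrist"; returns the picture (480x640x3 uint8, blue, green, red); there is no depth.
- optics.get_calibration(name): a dict with "vertical_fov" (degrees; the focal length in pixels is half the picture's height over the tangent of half this angle, whatever the lens; pixels are square), "cx", "cy" (the principal point, pixels), "R" (3x3) and "t" (3): a world point X has camera coordinates R X + t. Camera axes: x right, y down, z forward; pixel columns grow to the right and rows downward; lengths in mm; the calibration is good to about 2 mm. A picture is of the moment at which its call begins: read the wrist's pose just before it. get_calibration takes no time and is no camera call; for the wrist camera it gives the pose at the moment of the call.
- arm.finish_job(): hands the job in, once; it reports no verdict.
The state is a dict: "t": time; "q": joint angles; "joint_vel": joint speeds; "effort": joint torques, N m; "eef_pos": TCP position; "tool_rot": TCP orientation; "wrist_force": force on the tool from outside, world axes, zero at the start; "torque": the same for the moment, N m; "finger_gap": finger opening in mm.
Only numpy, scipy, OpenCV 4.12 (cv2) and the standard library are available. Lean on these libraries where they do the work, as an engineer would, in place of code of your own. Each camera call takes 0.05 s, during which the arm holds its last target.

## Task

Pick up the chassis bracket with the long flat tongue, set it on the riveting nest in front of the retaining block and slide it sideways, tongue first, under the overhang until it is fully home against the back stop. Leave it lying flat and straight in the nest, let go, and leave the short-footed bracket where it is.

Things in the scene. Friction and masses are not known exactly. Their poses are not given: they have to be found in the camera images.
- bracket: Chassis bracket to seat: dull steel, 0.2 kg, flat on the table. Foot 105 (x) x 50 (y) x 6 mm; on it a solid upright tab to grip, 36 long (x) x 12 thick (y), top 52 mm above the underside. Origin: underside, below the tab's middle; z up. Flat tongue runs 65 mm to +x; the other end, 40 mm to -x, has a full-width upturned lip 4 thick, 24 mm high from the underside, too tall for the pocket.
- tongue_tip (a point): Middle of the front edge of that bracket's tongue, on the underside: 65 mm along +x from the bracket's origin. Axes as the bracket's.
- nest: Riveting nest, dark steel, fixed. Base plate 200 (x) x 120 (y) x 8 mm, flat and bare up to x=+40; origin: centre of its underside, on the table, z up. Retaining block at the +x end, 94 wide, 32 mm high over the table, bolt heads to 37. Pocket under it opens to -x: floor 8 mm and roof 24 mm above the table, roof edge x=+40, back stop x=+70, cheeks y=-35 and +35 mm. Push along +x.
- short_bracket: Lookalike to leave alone: same steel, tab (36 x 12, top at 52 mm) and lip 40 mm to -x, but its foot ends 25 mm to +x (65 long in all): no tongue. Origin on the underside below the tab's middle, z up. Flat on the table; which bracket lies in which of the two places varies.
Things that resemble listed ones, but are neither listed nor needed, are in the scene too. Of the things that look like the nest, take the one that is farthest to the robot's left at the start.

How it is judged (in metres and radians):
At the end, for the whole second after the job is handed in: The long-tongued bracket rests flat on the nest (tongue tip within 5 mm of floor height, tilt under 7 deg), tip under the overhang within 12 mm of the back stop and 18 mm of the pocket's middle line, within 12 deg of the nest's direction, at rest; the short bracket within 30 mm of its start (x of tongue_tip in the frame of nest above 0.058 m and y of tongue_tip in the frame of nest between -0.018 and 0.018 m and z of tongue_tip in the frame of nest between 0.003 and 0.013 m and angle between bracket's own z axis and vertical below 0.12 rad and angle between the x axis of bracket and the x axis of nest, either way round below 0.21 rad and linear speed of bracket below 0.02 m/s and distance of short_bracket from where it was at the start of the episode below 0.03 m); the robot touches nothing.
It fails at once if the short-footed bracket is moved by more than 30 mm (distance of short_bracket from where it was at the start of the episode above 0.03 m).
It also fails if it takes over 37 s, if anything falls off the work surface, if the arm or the gripper's body presses on something with over 40 N, if the wrist force passes 120 N, or if a joint passes its speed limit or range.

## Working session

There is one attempt and no reset: what is moved stays moved. The work goes in short steps, Python scripts to look and compute and a tool call to move; the robot and the scene stay as the last step left them, time stands still between calls to the robot, and variables do not carry over. Pictures are saved under pics/ and viewed, and the job is handed in when it is done.

Besides the shell and the picture viewer there is one more tool, called after "Emit:" in YAML: its name, and indented under it one key for each argument. move_arm: Moves the arm, as the interface text tells. Its arguments: {"type":"object","properties":{"targets":{"type":"array","items":{"type":"object","properties":{"tx":{"type":"number"},"ty":{"type":"number"},"tz":{"type":"number"},"turn":{"type":"number"},"gripper":{"type":"number"}}}},"grip_force":{"type":"number"}},"required":["targets"]}

```bash
mkdir -p pics
cat > h.py <<'E'
import numpy as np, cv2
from cell import arm, optics
def cap(n,f):
    c=optics.get_calibration(n); im=optics.capture(n); cv2.imwrite('pics/'+f,im); np.savez('pics/'+f[:-4],**{k:np.array(v) for k,v in c.items()}); return im,c
def load(f):
    d=np.load('pics/'+f+'.npz'); return cv2.imread('pics/'+f+'.png'),{k:d[k] for k in d}
def F(c): return 240/np.tan(np.radians(float(c['vertical_fov'])/2))
def ray(c,u,v):
    R=np.array(c['R']).reshape(3,3);t=np.array(c['t']).ravel()
    d=R.T@np.array([(u-c['cx'])/F(c),(v-c['cy'])/F(c),1]); return -R.T@t,d
def onz(c,u,v,z):
    o,d=ray(c,u,v); return o+d*(z-o[2])/d[2]
def proj(c,X):
    R=np.array(c['R']).reshape(3,3);t=np.array(c['t']).ravel()
    p=R@np.array(X,float)+t; return p[:2]/p[2]*F(c)+[c['cx'],c['cy']]
E
python3 - <<'E'
from h import *
for n in('scene','top','wrist'):
    im,c=cap(n,n+'0.png'); print(n,{k:np.round(np.array(v),3).tolist() for k,v in c.items()})
s=arm.get_state(); print(s)
E
```

```text
scene {'vertical_fov': 45.145, 'cx': 318.387, 'cy': 241.792, 'R': [[-0.027, 1.0, 0.012], [0.727, 0.028, -0.686], [-0.686, -0.01, -0.728]], 't': [26.222, -302.713, 1550.017]}
top {'vertical_fov': 45.578, 'cx': 327.816, 'cy': 244.159, 'R': [[0.017, -1.0, 0.013], [-0.99, -0.018, -0.141], [0.142, -0.011, -0.99]], 't': [-41.827, 457.472, 992.414]}
wrist {'vertical_fov': 70.068, 'cx': 317.843, 'cy': 241.2, 'R': [[0.262, 0.965, -0.001], [0.925, -0.251, 0.287], [0.277, -0.076, -0.958]], 't': [-648.796, -29.158, 392.885]}
{'t': 0.15, 'q': array([-1.37180537,  0.62908319,  0.03846487,  1.51810802, -0.02698969,
        0.99629924, -0.019983  ]), 'joint_vel': array([ 0.00071118, -0.00194084, -0.00109731, -0.00373616, -0.00074403,
       -0.00047654,  0.00116798]), 'effort': array([ 1.26146442e-03, -5.50090885e+01,  1.14464320e+00, -1.86815679e+01,
       -5.21754823e-02,  2.09470972e-02,  1.25058732e-04]), 'eef_pos': array([169.96592024, 626.89451971, 215.80805563]), 'tool_rot': array([-4.14681696e-01, -3.11394047e+00,  2.15196458e-03]), 'wrist_force': array([-0.10301389, -0.00706224,  0.00308592]), 'torque': array([ 0.02270803, -0.00058681, -0.0125853 ]), 'finger_gap': 93.63218514810387}
```

View pics/top0.png

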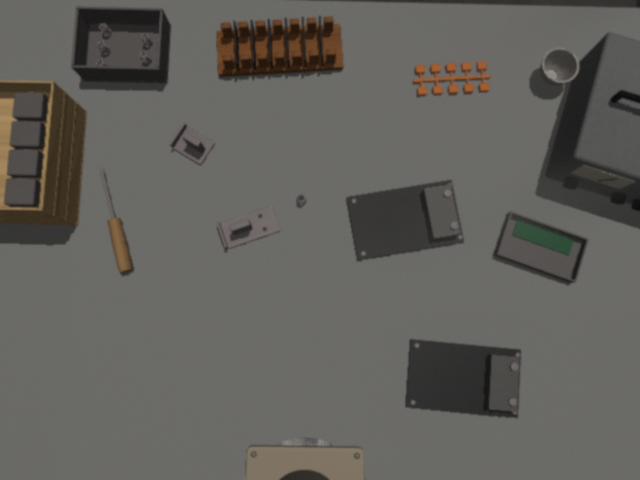

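View pics/scene0.png

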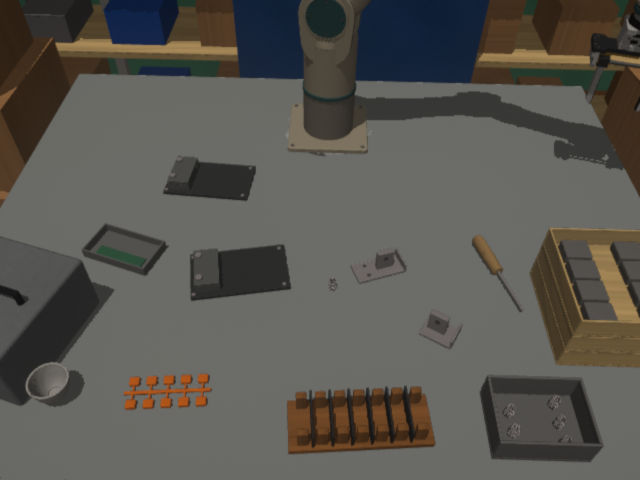

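View pics/wrist0.png

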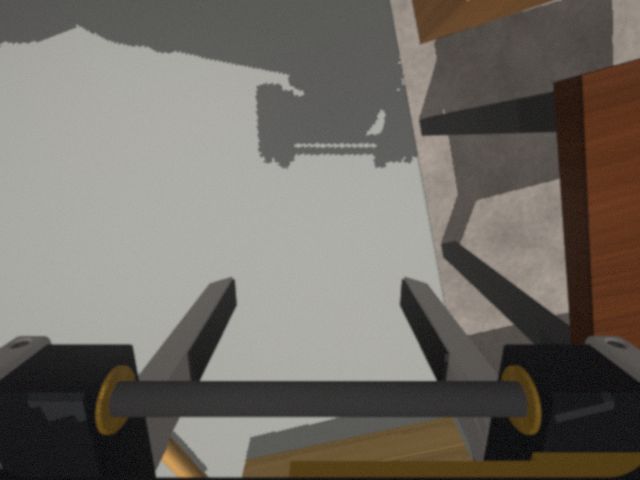

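Run:
```python
from h import *
im,c=load('top0'); ims,cs=load('scene0')
print(F(c),ray(c,0,0)[0],ray(cs,0,0)[0])
for n,(u,v,z) in dict(nestA=(405,220,8),nestB=(463,378,8),long=(250,228,6),short=(193,145,6),base=(305,470,0)).items(): print(n,onz(c,u,v,z).round(0), )
for n,(u,v,z) in dict(nestA=(240,272,8),nestB=(210,180,8),long=(378,267,6),short=(440,328,6)).items(): print('s',n,onz(cs,u,v,z).round(0))
a=cv2.resize(im[130:270,160:340],None,fx=4.4,fy=4.4,interpolation=cv2.INTER_CUBIC);cv2.imwrite('pics/c1.png',cv2.convertScaleAbs(a,alpha=1.5))
a=cv2.resize(im[170:270,335:475],None,fx=5.5,fy=5.5,interpolation=cv2.INTER_CUBIC);cv2.imwrite('pics/c2.png',cv2.convertScaleAbs(a,alpha=2))
```

```text
571.2414001243426 [ 313.02099277  -22.75271439 1047.5763525 ] [1283.77713681   -1.94641553  920.21072695]
nestA [ 510. -176.    8.]
nestB [ 225. -279.    8.]
long [489. 110.   6.]
short [646. 223.   6.]
base [62. -1.  0.]
s nestA [ 516. -174.    8.]
s nestB [ 230. -281.    8.]
s long [490. 112.   6.]
s short [640. 224.   6.]
```

View pics/c1.png

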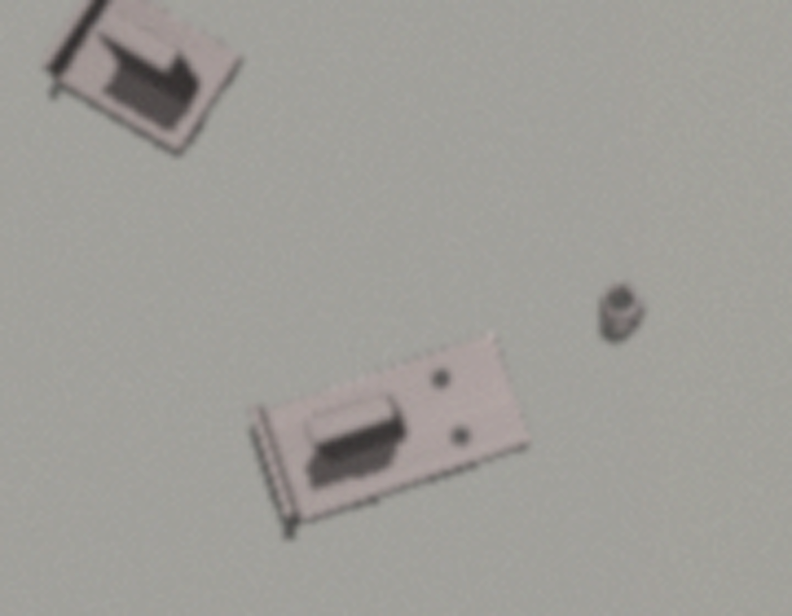

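View pics/c2.png

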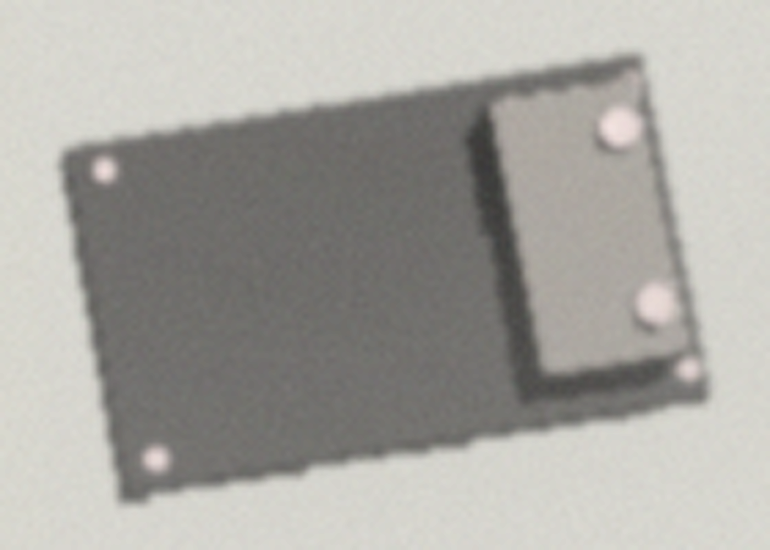

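The top view shows two candidate brackets. The one at (250,228) has a long two-holed tongue; the one at (193,145) has a short foot. The crop confirms the tongue, so I take (250,228). There are two nest-like plates, at (405,220) with y=-176 and at (463,378) with y=-279. The first is farther to the robot's left, so that is my nest. Next I measure both.

Run:
```python
from h import *
def quad(m):
    cn=max(cv2.findContours(m,cv2.RETR_EXTERNAL,cv2.CHAIN_APPROX_NONE)[0],key=cv2.contourArea)
    return cn
for nm,rn,rb in (('top0',(335,170,475,270),(210,195,290,255)),('scene0',(180,235,300,305),(343,240,412,288))):
    im,c=load(nm)
    hsv=cv2.cvtColor(im,cv2.COLOR_BGR2HSV); g=im.astype(int)
    # nest
    x0,y0,x1,y1=rn; s=im[y0:y1,x0:x1].astype(int); bg=np.median(im[y0:y1,x0:x0+6].reshape(-1,3),axis=0)
    m=((np.abs(s-bg).sum(2))>45).astype(np.uint8)*255
    cv2.imwrite('pics/m_n_%s.png'%nm,cv2.resize(m,None,fx=5,fy=5,interpolation=0))
    cn=quad(m); r=cv2.boxPoints(cv2.minAreaRect(cn))+[x0,y0]; print(nm,'nest',bg,r.round(1).tolist())
    x0,y0,x1,y1=rb; s=im[y0:y1,x0:x1].astype(int); bg=np.median(im[y0:y1,x0:x0+6].reshape(-1,3),axis=0)
    d=s-bg; m=((np.abs((d[...,2]-d[...,1]))>5)|(np.abs(d).sum(2)>60)).astype(np.uint8)*255
    m=cv2.morphologyEx(m,cv2.MORPH_OPEN,np.ones((3,3)))
    cv2.imwrite('pics/m_b_%s.png'%nm,cv2.resize(np.hstack([m,cv2.cvtColor(im[y0:y1,x0:x1],cv2.COLOR_BGR2GRAY)]),None,fx=5,fy=5,interpolation=0))
    cn=quad(m); r=cv2.boxPoints(cv2.minAreaRect(cn))+[x0,y0]; print(nm,'brk',bg,r.round(1).tolist())
im,c=load('scene0')
a=cv2.resize(im[235:300,335:465],None,fx=6,fy=6,interpolation=cv2.INTER_CUBIC);cv2.imwrite('pics/c3.png',cv2.convertScaleAbs(a,alpha=1.5))
a=cv2.resize(im[235:305,180:300],None,fx=6,fy=6,interpolation=cv2.INTER_CUBIC);cv2.imwrite('pics/c4.png',cv2.convertScaleAbs(a,alpha=2))
A=[cv2.imread('pics/'+f) for f in('m_n_top0.png','m_b_top0.png','c3.png','c4.png')]
W=max(a.shape[1] for a in A); 
for i in(0,2):
    B=[cv2.copyMakeBorder(a,0,4,0,W-a.shape[1],0) for a in A[i:i+2]]; v=np.vstack(B); print(v.shape); cv2.imwrite('pics/v%d.png'%i,v if v.shape[0]<=800 else v)
```

```text
top0 nest [103. 107. 108.] [[344.4, 196.5], [453.2, 177.7], [464.4, 243.2], [355.7, 261.9]]
top0 brk [103. 107. 107.] [[215.0, 225.1], [271.2, 205.6], [280.4, 232.1], [224.2, 251.6]]
scene0 nest [104. 108. 107.] [[185.3, 250.6], [286.3, 240.5], [291.4, 290.7], [190.3, 300.8]]
scene0 brk [104. 108. 108.] [[350.1, 260.2], [400.1, 246.4], [406.8, 270.7], [356.9, 284.5]]
(808, 800, 3)
(818, 800, 3)
```

View pics/c3.png

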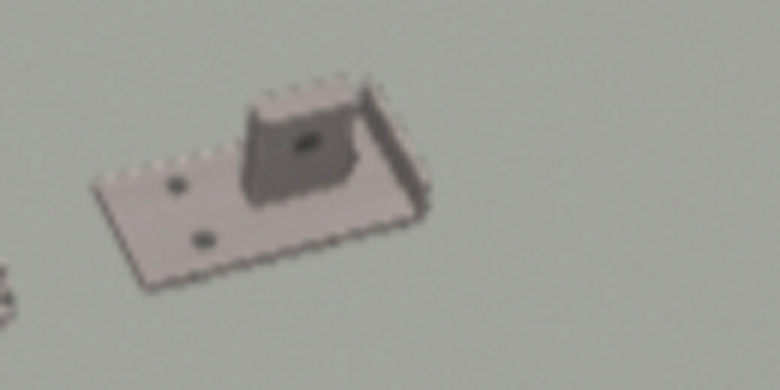

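View pics/c4.png

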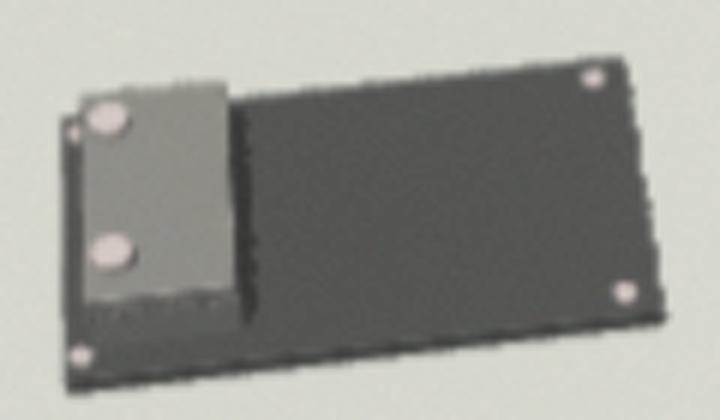

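View pics/m_b_top0.png

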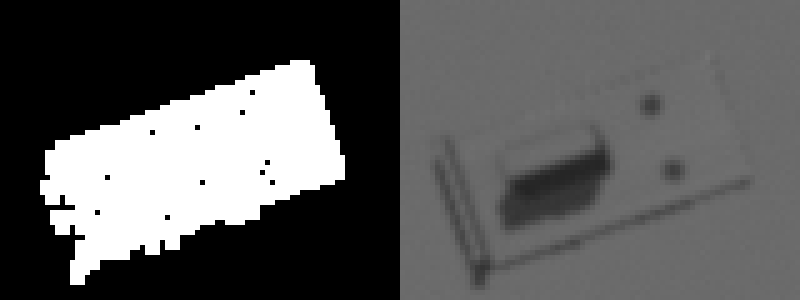

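Run:
```python
from h import *
_,ct=load('top0');_,cs=load('scene0')
def P(c,f,o,p,z): return onz(c,(p[0]+.5)/f-.5+o[0],(p[1]+.5)/f-.5+o[1],z)[:2]
ang=lambda d:np.degrees(np.arctan2(d[1],d[0])).round(1)
def show(n,c,f,o,pts,z):
    q=np.array([P(c,f,o,p,z) for p in pts]); print(n,q.round(1).tolist(),'mean',q.mean(0).round(1)); 
    for i in range(len(q)-1): print('   ',np.linalg.norm(q[i+1]-q[i]).round(1),ang(q[i+1]-q[i]))
T1=(ct,4.4,(160,130));S3=(cs,6,(335,235));T2=(ct,5.5,(335,170));S4=(cs,6,(180,235))
show('top tongue',*T1,[(295,520),(530,443),(495,335),(265,405)],6)
show('scn tongue',*S3,[(420,218),(148,290),(95,183)],6)
show('top tab',*T1,[(308,415),(390,395),(400,422),(322,445)],52)
show('scn tab',*S3,[(258,103),(350,78),(357,103),(262,125)],52)
show('top nest',*T2,[(122,495),(62,152),(640,55),(705,395),(122,495)],8)
show('scn nest',*S4,[(620,58),(663,316),(68,384),(63,118)],8)
show('top block',*T2,[(490,105),(630,75),(688,350),(545,378),(490,105)],32)
show('scn block',*S4,[(228,85),(235,290),(87,300),(82,95)],32)
```

```text
top tongue [[451.8, 151.6], [486.2, 54.6], [532.1, 70.7], [500.2, 166.2]] mean [492.6 110.7]
    102.9 -70.5
    48.7 19.3
    100.7 108.4
scn tongue [[498.7, 166.9], [534.5, 71.8], [486.9, 54.3]] mean [506.7  97.7]
    101.6 -69.4
    50.7 -159.8
top tab [[488.2, 140.5], [497.0, 107.9], [486.1, 103.5], [476.1, 134.4]] mean [486.9 121.6]
    33.7 -74.9
    11.8 -158.0
    32.4 107.9
scn tab [[488.9, 107.2], [476.2, 139.2], [487.6, 140.8], [498.9, 108.1]] mean [487.9 123.8]
    34.4 111.8
    11.6 8.3
    34.6 -71.0
top nest [[434.1, -87.5], [550.5, -66.1], [588.2, -262.7], [471.5, -283.0], [434.1, -87.5]] mean [ 495.7 -157.4]
    118.4 10.4
    200.2 -79.2
    118.5 -170.2
    199.0 100.8
scn nest [[434.6, -91.0], [552.6, -68.3], [588.5, -262.7], [471.1, -285.5]] mean [ 511.7 -176.9]
    120.2 10.9
    197.7 -79.5
    119.6 -169.0
top block [[563.8, -207.0], [575.0, -253.7], [482.6, -271.6], [472.4, -224.4], [563.8, -207.0]] mean [ 531.5 -232.7]
    48.0 -76.6
    94.0 -169.0
    48.3 102.2
    93.0 10.8
scn block [[475.0, -223.8], [566.1, -208.0], [572.1, -255.8], [481.6, -273.4]] mean [ 523.7 -240.2]
    92.5 9.8
    48.2 -82.8
    92.2 -169.0
```

```bash
cat >> h.py <<'E'
from scipy.spatial.transform import Rotation as Ro
def plan(p,yaw):  # p target TCP; yaw deg: desired jaw (tool y) direction mod 180
    s=arm.get_state(); R=Ro.from_rotvec(s['tool_rot']).as_matrix()
    d=R.T@(np.array(p)-s['eef_pos'])/10
    y=np.degrees(np.arctan2(R[1,1],R[0,1])); t=-((yaw-y+90)%180-90)
    print('t',round(s['t'],2),'pos',s['eef_pos'].round(1),'jaw yaw',round(y,2),'z',R[:,2].round(3),'shift cm',d.round(2),'turn',round(t/10,2),'F',np.round(s['wrist_force'],1),'gap',round(s['finger_gap'],1),'q',s['q'].round(2))
E
python3 -c "
from h import *
plan((488,123.7,110),19.7)"
```

```text
t 0.15 pos [170.  626.9 215.8] jaw yaw 74.83 z [-0.    -0.001 -1.   ] shift cm [-43.86 -40.23  10.64] turn 5.51 F [-0.1 -0.   0. ] gap 93.6 q [-1.37  0.63  0.04  1.52 -0.03  1.   -0.02]
```

Emit:
move_arm:
  targets:
    - {"tx":-4.4,"ty":-4.0,"tz":0,"turn":0.55,"gripper":0.7}
    - {"tx":-8.8,"ty":-8.0,"tz":0,"turn":1.1,"gripper":0.7}
    - {"tx":-13.2,"ty":-12.0,"tz":0,"turn":1.65,"gripper":0.7}
    - {"tx":-17.6,"ty":-16.0,"tz":0,"turn":2.2,"gripper":0.7}
    - {"tx":-22,"ty":-20,"tz":1,"turn":2.75,"gripper":0.7}
    - {"tx":-26.4,"ty":-24,"tz":2,"turn":3.3,"gripper":0.7}
    - {"tx":-30.8,"ty":-28,"tz":4,"turn":3.85,"gripper":0.7}
    - {"tx":-35.2,"ty":-32,"tz":6,"turn":4.4,"gripper":0.7}
    - {"tx":-39.6,"ty":-36,"tz":8,"turn":4.95,"gripper":0.7}
    - {"tx":-43.9,"ty":-40.2,"tz":10.6,"turn":5.5,"gripper":0.7}
    - {"tx":-43.9,"ty":-40.2,"tz":10.6,"turn":5.5,"gripper":0.7}
    - {"tx":-43.9,"ty":-40.2,"tz":10.6,"turn":5.5,"gripper":0.7}

```text
t: 1.65
eef_pos: [488.2, 124.7, 110.2]
tool_rot: [-1.805, -2.57, 0.001]
wrist_force: [-0.9, 0.1, 0.4]
finger_gap: 65.9
```

```bash
python3 -c "
from h import *
plan((488,123.7,28),19.7)
im,c=cap('wrist','w1.png')
plan((488,123.7,28),19.7)
"
```

```text
t 1.65 pos [488.2 124.7 110.2] jaw yaw 19.82 z [-0.001  0.    -1.   ] shift cm [-0.09 -0.04  8.22] turn 0.01 F [-0.9  0.1  0.4] gap 65.9 q [-0.47  0.6   0.24  2.03 -0.26  0.55  0.3 ]
t 1.7 pos [488.  125.8 110.5] jaw yaw 19.93 z [-0.001  0.001 -1.   ] shift cm [-0.2  -0.07  8.25] turn 0.02 F [0.6 0.6 0.4] gap 65.5 q [-0.47  0.6   0.24  2.03 -0.26  0.55  0.3 ]
```

View pics/w1.png

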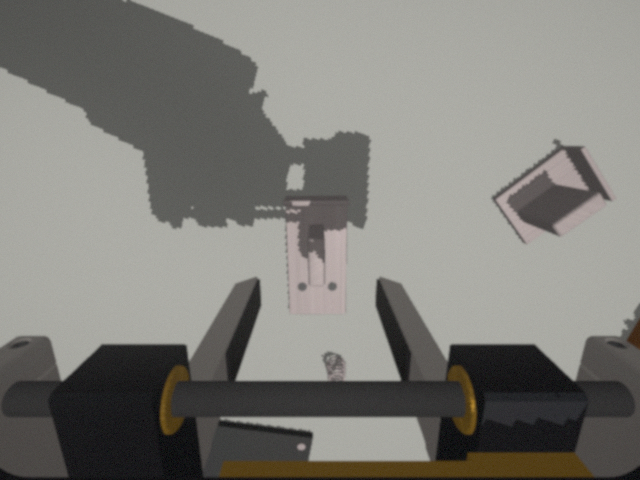

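The wrist view shows the tab at u≈317, midway between the fingers (260 and 376), and square to the jaws. Now I lower and grip.

Emit:
move_arm:
  targets:
    - {"tx":0,"ty":0,"tz":3.0,"gripper":0.7}
    - {"tx":0,"ty":0,"tz":6.0,"gripper":0.7}
    - {"tx":0,"ty":0,"tz":7.5,"gripper":0.7}
    - {"tx":0,"ty":0,"tz":8.2,"gripper":0.6}
    - {"tx":0,"ty":0,"tz":8.2,"gripper":0.4}
    - {"tx":0,"ty":0,"tz":8.2,"gripper":0.2}
    - {"tx":0,"ty":0,"tz":8.2,"gripper":0}
    - {"tx":0,"ty":0,"tz":8.2,"gripper":0}
    - {"tx":0,"ty":0,"tz":8.2,"gripper":0}
    - {"tx":0,"ty":0,"tz":8.2,"gripper":0}
    - {"tx":0,"ty":0,"tz":8.2,"gripper":0}
  grip_force: 35

```text
$.targets[0]: bad value
```

```bash
python3 -c "
from h import *
im,c=cap('wrist','w2.png')
plan((488,123.7,28),19.7)
"
```

```text
t 1.75 pos [488.  126.3 110.7] jaw yaw 19.99 z [-0.     0.001 -1.   ] shift cm [-0.25 -0.09  8.27] turn 0.03 F [0.7 0.  0.1] gap 65.6 q [-0.47  0.59  0.24  2.03 -0.26  0.55  0.3 ]
```

View pics/w2.png

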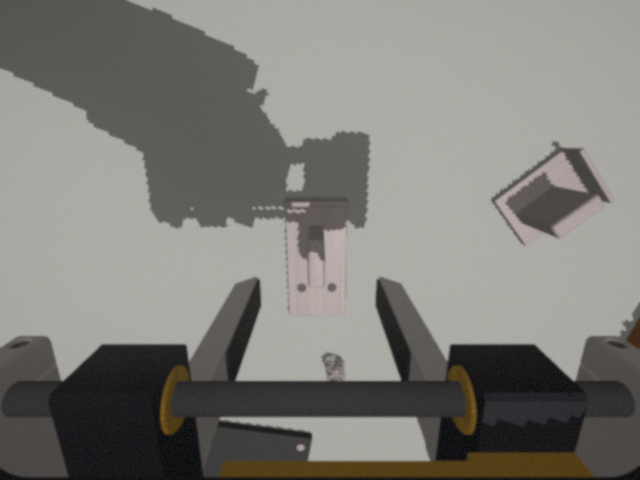

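The rows seem to need every key, so I resend with `turn` included and a small x correction.

Emit:
move_arm:
  targets:
    - {"tx":-0.2,"ty":0,"tz":3.0,"turn":0,"gripper":0.7}
    - {"tx":-0.2,"ty":-0.1,"tz":6.0,"turn":0,"gripper":0.7}
    - {"tx":-0.2,"ty":-0.1,"tz":7.5,"turn":0,"gripper":0.7}
    - {"tx":-0.2,"ty":-0.1,"tz":8.2,"turn":0,"gripper":0.6}
    - {"tx":-0.2,"ty":-0.1,"tz":8.2,"turn":0,"gripper":0.4}
    - {"tx":-0.2,"ty":-0.1,"tz":8.2,"turn":0,"gripper":0.2}
    - {"tx":-0.2,"ty":-0.1,"tz":8.2,"turn":0,"gripper":0}
    - {"tx":-0.2,"ty":-0.1,"tz":8.2,"turn":0,"gripper":0}
    - {"tx":-0.2,"ty":-0.1,"tz":8.2,"turn":0,"gripper":0}
    - {"tx":-0.2,"ty":-0.1,"tz":8.2,"turn":0,"gripper":0}
    - {"tx":-0.2,"ty":-0.1,"tz":8.2,"turn":0,"gripper":0}
  grip_force: 35

```text
t: 3.12
eef_pos: [488.1, 122.2, 28.7]
tool_rot: [-1.806, -2.57, 0.0]
wrist_force: [-2.0, -1.1, 5.0]
finger_gap: 11.7
```

```bash
python3 -c "
from h import *
im,c=cap('wrist','w3.png')
plan((488,123.7,28),19.7)
"
```

```text
t 3.17 pos [488.1 122.2  28.6] jaw yaw 19.82 z [-0.  0. -1.] shift cm [0.14 0.04 0.06] turn 0.01 F [-1.4 -0.7  4.2] gap 12.1 q [-0.41  0.74  0.16  2.07 -0.31  0.36  0.35]
```

View pics/w3.png

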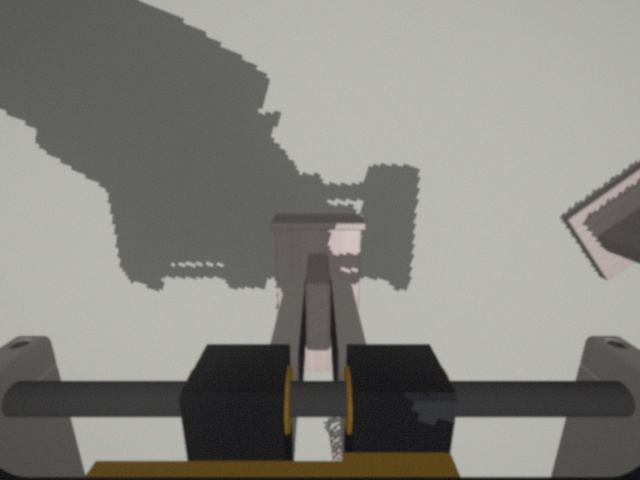

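```bash
python3 -c "
from h import *
plan((503.3,-133.1,80),10.7)
"
```

```text
t 3.17 pos [488.1 122.2  28.6] jaw yaw 19.82 z [-0.  0. -1.] shift cm [-24.53  -7.23  -5.14] turn 0.91 F [-1.4 -0.7  4.2] gap 12.1 q [-0.41  0.74  0.16  2.07 -0.31  0.36  0.35]
```

Emit:
move_arm:
  targets:
    - {"tx":0,"ty":0,"tz":-1.0,"turn":0,"gripper":0}
    - {"tx":0,"ty":0,"tz":-3.0,"turn":0,"gripper":0}
    - {"tx":0,"ty":0,"tz":-5.2,"turn":0,"gripper":0}
    - {"tx":0,"ty":0,"tz":-5.2,"turn":0,"gripper":0}

```text
t: 3.68
eef_pos: [489.5, 122.6, 81.7]
tool_rot: [1.804, 2.569, 0.004]
wrist_force: [-0.2, 0.1, -2.8]
finger_gap: 11.7
```

```bash
python3 -c "
from h import *
im,c=cap('wrist','w4.png')
plan((503.3,-133.1,80),10.7)
"
```

```text
t 3.73 pos [488.7 122.5  80.8] jaw yaw 19.84 z [ 0.001  0.    -1.   ] shift cm [-24.54  -7.3    0.07] turn 0.91 F [-0.3 -0.  -2.5] gap 11.7 q [-0.44  0.65  0.21  2.05 -0.28  0.48  0.33]
```

View pics/w4.png

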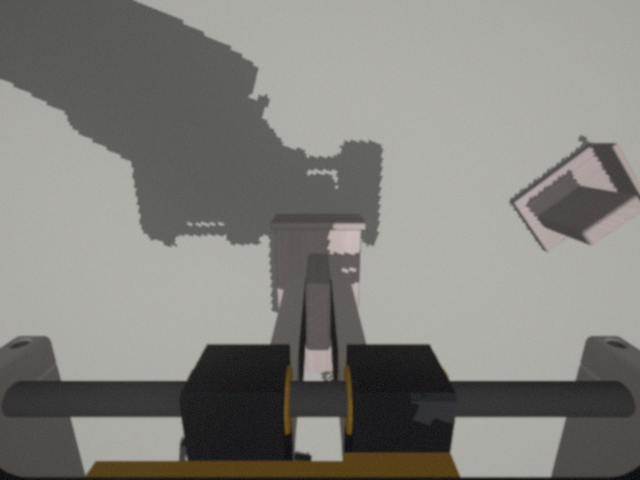

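The bracket came up level, and its place in the picture hasn't changed since the grasp. Wrist force is -2.5 N, about its weight. I carry it to a point above the front of the nest.

Emit:
move_arm:
  targets:
    - {"tx":-3,"ty":-0.9,"tz":0,"turn":0.1,"gripper":0}
    - {"tx":-7,"ty":-2.1,"tz":0,"turn":0.25,"gripper":0}
    - {"tx":-11,"ty":-3.3,"tz":0,"turn":0.4,"gripper":0}
    - {"tx":-15,"ty":-4.5,"tz":0,"turn":0.55,"gripper":0}
    - {"tx":-19,"ty":-5.7,"tz":0,"turn":0.7,"gripper":0}
    - {"tx":-22,"ty":-6.6,"tz":0,"turn":0.8,"gripper":0}
    - {"tx":-24.0,"ty":-7.2,"tz":0,"turn":0.9,"gripper":0}
    - {"tx":-24.5,"ty":-7.3,"tz":0,"turn":0.9,"gripper":0}
    - {"tx":-24.5,"ty":-7.3,"tz":0,"turn":0.9,"gripper":0}
    - {"tx":-24.5,"ty":-7.3,"tz":0,"turn":0.9,"gripper":0}
    - {"tx":-24.5,"ty":-7.3,"tz":0,"turn":0.9,"gripper":0}

```text
t: 5.1
eef_pos: [502.7, -131.8, 80.4]
tool_rot: [-1.999, -2.422, -0.0]
wrist_force: [-0.0, 0.4, -3.6]
finger_gap: 11.9
```

```bash
python3 -c "
from h import *
im,c=cap('wrist','w5.png')
it,ct=cap('top','t5.png'); cs=cap('scene','s5.png')
cv2.imwrite('pics/t5c.png',cv2.convertScaleAbs(cv2.resize(it[150:290,300:480],None,fx=4.4,fy=4.4,interpolation=2),alpha=2))
cv2.imwrite('pics/s5c.png',cv2.convertScaleAbs(cv2.resize(cs[0][200:320,170:330],None,fx=5,fy=5,interpolation=2),alpha=2))
plan((503.3,-133.1,36),10.7)
"
```

```text
t 5.25 pos [ 502.8 -132.4   80.5] jaw yaw 10.88 z [-0.  0. -1.] shift cm [-0.08  0.04  4.45] turn 0.02 F [ 0.7  0.1 -2.9] gap 12.1 q [ 0.07  0.66  0.19  2.   -0.25  0.5   0.64]
```

View pics/t5c.png

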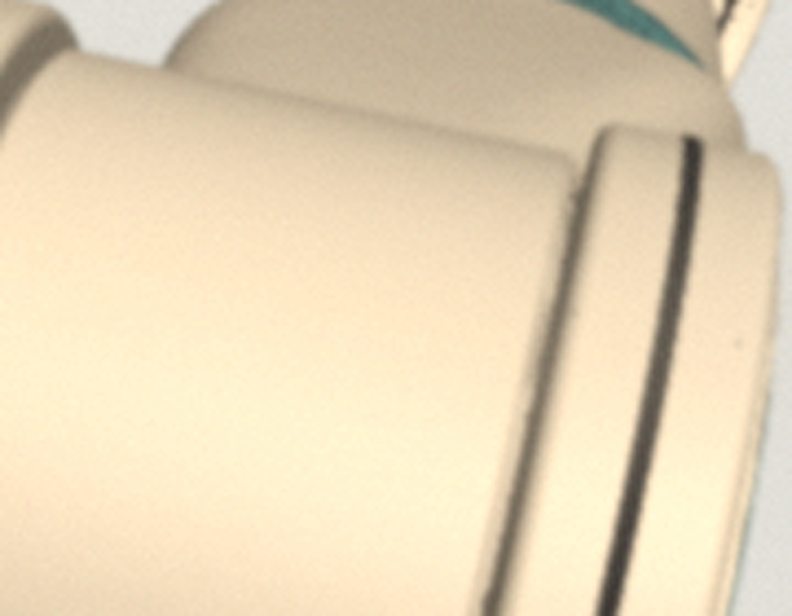

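View pics/s5c.png

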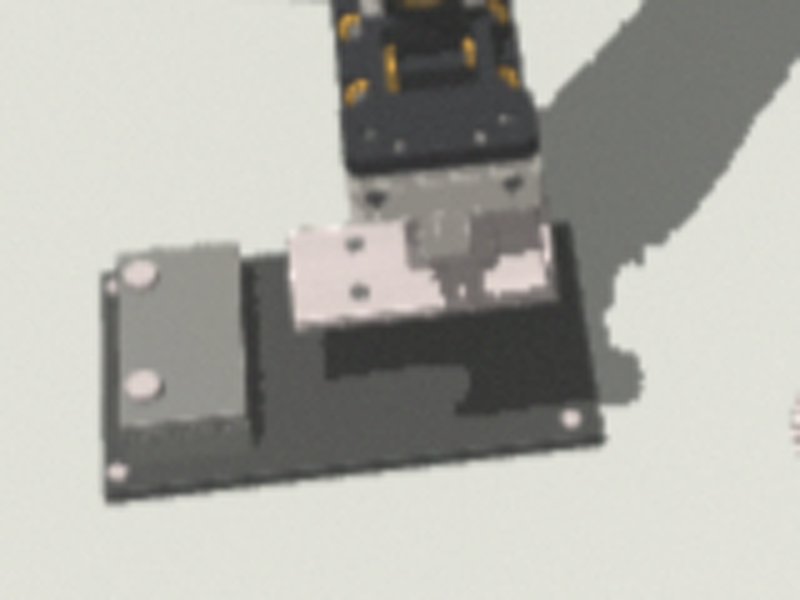

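View pics/w5.png

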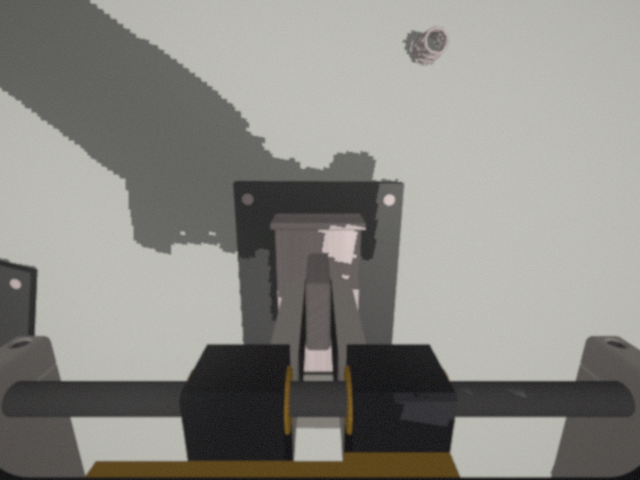

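The bracket hangs above the nest's front, parallel to it. In the scene crop the tongue corners are at about (290,232) and (298,327). I check those against the nest frame.

```bash
python3 -c "
from h import *
_,cs=load('s5')
q=np.array([onz(cs,(x+.5)/5-.5+170,(y+.5)/5-.5+200,58)[:2] for x,y in((290,232),(298,325),(555,298))])
a=np.radians(-79.3);N=np.array([[np.cos(a),np.sin(a)],[-np.sin(a),np.cos(a)]])
print(q.round(1),(q-[511.4,-175.9])@N.T)
_,cw=load('w5')
for n,z,pts in(('plate',8,((234,182),(403,182))),('lip',52+24,((273,215),(364,215)))):
  w=np.array([onz(cw,u,v,z)[:2] for u,v in pts]); print(n,w.round(1),((w-[511.4,-175.9])@N.T).round(1))
"
```

```text
[[ 490.3 -198.1]
 [ 540.  -188.2]
 [ 522.   -87.9]] [[ 17.8805093  -24.85143283]
 [ 17.380365    25.86401172]
 [-84.47348339  26.72595099]]
plate [[434.1 -89.1]
 [550.  -66.8]] [[ -99.6  -59.9]
 [-100.1   58.2]]
lip [[470.5 -91.1]
 [516.6 -82.2]] [[-91.  -24.4]
 [-91.1  22.5]]
```

The tip sits at nest x≈17.6, y≈0.5, with yaw matching to within about 1°. I lower it onto the plate.

Emit:
move_arm:
  targets:
    - {"tx":0,"ty":0,"tz":1.5,"turn":0,"gripper":0}
    - {"tx":0,"ty":0,"tz":3.0,"turn":0,"gripper":0}
    - {"tx":0,"ty":0,"tz":3.8,"turn":0,"gripper":0}
    - {"tx":0,"ty":0,"tz":4.1,"turn":0,"gripper":0}
    - {"tx":0,"ty":0,"tz":4.2,"turn":0,"gripper":0}
    - {"tx":0,"ty":0,"tz":4.3,"turn":0,"gripper":0}
    - {"tx":0,"ty":0,"tz":4.3,"turn":0,"gripper":0}
    - {"tx":0,"ty":0,"tz":4.3,"turn":0,"gripper":0}

```text
t: 6.25
eef_pos: [502.9, -133.0, 37.7]
tool_rot: [2.002, 2.421, 0.0]
wrist_force: [-0.5, 0.4, -2.6]
finger_gap: 11.8
```

```bash
python3 -c "
from h import *
a=np.radians(-79.3)
plan((511.4+6.5*np.cos(a),-175.9+6.5*np.sin(a),36.3),10.7)
"
```

```text
t 6.25 pos [ 502.9 -133.    37.7] jaw yaw 10.83 z [ 0. -0. -1.] shift cm [-5.03  0.02  0.14] turn 0.01 F [-0.5  0.4 -2.6] gap 11.8 q [ 0.1   0.73  0.16  2.02 -0.27  0.41  0.66]
```

Emit:
move_arm:
  targets:
    - {"tx":0,"ty":0,"tz":0.1,"turn":0,"gripper":0}
    - {"tx":0,"ty":0,"tz":0.15,"turn":0,"gripper":0}
    - {"tx":0,"ty":0,"tz":0.15,"turn":0,"gripper":0}

```text
t: 6.62
eef_pos: [502.9, -133.0, 36.7]
tool_rot: [2.002, 2.421, 0.001]
wrist_force: [-0.9, 1.2, 4.3]
finger_gap: 11.8
```

```bash
python3 -c "
from h import *
a=np.radians(-79.3)
plan((511.4+6.5*np.cos(a),-175.9+6.5*np.sin(a),36.3),10.7)
"
```

```text
t 6.62 pos [ 502.9 -133.    36.7] jaw yaw 10.82 z [ 0.001  0.    -1.   ] shift cm [-5.02  0.03  0.04] turn 0.01 F [-0.9  1.2  4.3] gap 11.8 q [ 0.1   0.74  0.16  2.02 -0.27  0.4   0.66]
```

The bracket is on the plate: vertical force went from -2.6 to +4.3 N. Now I slide it in.

Emit:
move_arm:
  targets:
    - {"tx":-0.3,"ty":0,"tz":0,"turn":0,"gripper":0}
    - {"tx":-0.8,"ty":0,"tz":0,"turn":0,"gripper":0}
    - {"tx":-1.3,"ty":0,"tz":0,"turn":0,"gripper":0}
    - {"tx":-1.8,"ty":0,"tz":0,"turn":0,"gripper":0}
    - {"tx":-2.3,"ty":0,"tz":0,"turn":0,"gripper":0}
    - {"tx":-2.8,"ty":0,"tz":0,"turn":0,"gripper":0}
    - {"tx":-3.3,"ty":0,"tz":0,"turn":0,"gripper":0}
    - {"tx":-3.8,"ty":0,"tz":0,"turn":0,"gripper":0}
    - {"tx":-4.2,"ty":0,"tz":0,"turn":0,"gripper":0}
    - {"tx":-4.4,"ty":0,"tz":0,"turn":0,"gripper":0}
    - {"tx":-4.4,"ty":0,"tz":0,"turn":0,"gripper":0}

```text
t: 8.0
eef_pos: [511.4, -174.1, 36.7]
tool_rot: [-1.999, -2.421, -0.003]
wrist_force: [-0.9, 5.3, 5.9]
finger_gap: 12.2
```

```bash
python3 -c "
from h import *
a=np.radians(-79.3)
plan((511.4+6.5*np.cos(a),-175.9+6.5*np.sin(a),36.3),10.7)
"
```

```text
t 8.0 pos [ 511.4 -174.1   36.7] jaw yaw 10.91 z [ 0.     0.003 -1.   ] shift cm [-0.82 -0.04  0.04] turn 0.02 F [-0.9  5.3  5.9] gap 12.2 q [ 0.18  0.75  0.15  1.97 -0.25  0.44  0.71]
```

Emit:
move_arm:
  targets:
    - {"tx":-0.2,"ty":0,"tz":0,"turn":0,"gripper":0}
    - {"tx":-0.4,"ty":0,"tz":0,"turn":0,"gripper":0}
    - {"tx":-0.6,"ty":0,"tz":0,"turn":0,"gripper":0}
    - {"tx":-0.6,"ty":0,"tz":0,"turn":0,"gripper":0}

```text
t: 8.5
eef_pos: [512.6, -179.8, 36.7]
tool_rot: [-1.999, -2.422, -0.004]
wrist_force: [-1.3, 4.6, 6.7]
finger_gap: 11.5
```

Emit:
move_arm:
  targets:
    - {"tx":-0.1,"ty":0,"tz":0,"turn":0,"gripper":0}
    - {"tx":-0.2,"ty":0,"tz":0,"turn":0,"gripper":0}
    - {"tx":-0.2,"ty":0,"tz":0,"turn":0,"gripper":0}

```text
t: 8.88
eef_pos: [512.8, -181.1, 36.8]
tool_rot: [-1.998, -2.421, -0.004]
wrist_force: [-0.0, 6.3, 8.3]
finger_gap: 11.7
```

Emit:
move_arm:
  targets:
    - {"tx":-0.1,"ty":0,"tz":0,"turn":0,"gripper":0}
    - {"tx":-0.2,"ty":0,"tz":0,"turn":0,"gripper":0}
    - {"tx":-0.2,"ty":0,"tz":0,"turn":0,"gripper":0}

```text
t: 9.25
eef_pos: [513.2, -183.0, 36.7]
tool_rot: [-1.998, -2.421, -0.004]
wrist_force: [-0.4, 6.5, 8.5]
finger_gap: 12.2
```

Emit:
move_arm:
  targets:
    - {"tx":-0.1,"ty":0,"tz":0,"turn":0,"gripper":0}
    - {"tx":-0.2,"ty":0,"tz":0,"turn":0,"gripper":0}
    - {"tx":-0.2,"ty":0,"tz":0,"turn":0,"gripper":0}

```text
t: 9.62
eef_pos: [513.2, -183.1, 36.9]
tool_rot: [-1.995, -2.42, -0.006]
wrist_force: [-1.2, 10.0, 11.1]
finger_gap: 11.9
```

```bash
python3 -c "
from h import *
cs=cap('scene','s6.png')
cv2.imwrite('pics/s6c.png',cv2.convertScaleAbs(cv2.resize(cs[0][200:320,170:330],None,fx=5,fy=5,interpolation=2),alpha=2))
plan((513,-183,36.3),10.7)
"
```

```text
t 9.68 pos [ 513.2 -183.1   36.8] jaw yaw 11.0 z [-0.001  0.006 -1.   ] shift cm [ 0.01 -0.02  0.05] turn 0.03 F [-1.9 10.5 10.6] gap 12.0 q [ 0.2   0.75  0.15  1.95 -0.25  0.46  0.72]
```

View pics/s6c.png

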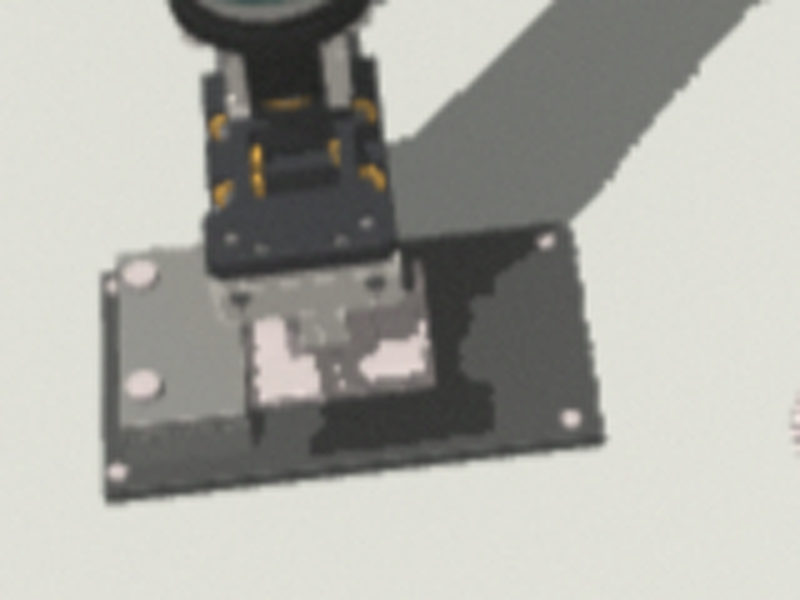

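The bracket stopped moving at the predicted depth and the push force rose from about 6.5 to 10.5 N, so it is against the back stop. I ease off the load, then open and lift straight up.

Emit:
move_arm:
  targets:
    - {"tx":0.1,"ty":0,"tz":0,"turn":0,"gripper":0}
    - {"tx":0.15,"ty":0,"tz":-0.05,"turn":0,"gripper":0}
    - {"tx":0.15,"ty":0,"tz":-0.1,"turn":0,"gripper":0}
    - {"tx":0.15,"ty":0,"tz":-0.1,"turn":0,"gripper":0.2}
    - {"tx":0.15,"ty":0,"tz":-0.1,"turn":0,"gripper":0.4}
    - {"tx":0.15,"ty":0,"tz":-0.1,"turn":0,"gripper":0.5}
    - {"tx":0.15,"ty":0,"tz":-0.1,"turn":0,"gripper":0.5}
    - {"tx":0.15,"ty":0,"tz":-0.1,"turn":0,"gripper":0.5}

```text
t: 10.68
eef_pos: [512.9, -186.7, 36.9]
tool_rot: [2.002, 2.421, -0.0]
wrist_force: [0.4, 0.3, 0.4]
finger_gap: 47.2
```

Emit:
move_arm:
  targets:
    - {"tx":0,"ty":0,"tz":-1,"turn":0,"gripper":0.5}
    - {"tx":0,"ty":0,"tz":-3,"turn":0,"gripper":0.5}
    - {"tx":0,"ty":0,"tz":-6,"turn":0,"gripper":0.5}
    - {"tx":0,"ty":0,"tz":-10,"turn":0,"gripper":0.5}
    - {"tx":0,"ty":0,"tz":-12,"turn":0,"gripper":0.5}
    - {"tx":4,"ty":0,"tz":-12,"turn":0,"gripper":0.5}
    - {"tx":9,"ty":0,"tz":-12,"turn":0,"gripper":0.5}
    - {"tx":14,"ty":0,"tz":-12,"turn":0,"gripper":0.5}
    - {"tx":18,"ty":0,"tz":-12,"turn":0,"gripper":0.5}
    - {"tx":20,"ty":0,"tz":-12,"turn":0,"gripper":0.5}
    - {"tx":20,"ty":0,"tz":-12,"turn":0,"gripper":0.5}
    - {"tx":20,"ty":0,"tz":-12,"turn":0,"gripper":0.5}

```text
t: 12.18
eef_pos: [475.8, 8.8, 157.4]
tool_rot: [2.003, 2.419, 0.0]
wrist_force: [0.3, -0.3, -0.1]
finger_gap: 47.1
```

```bash
python3 -c "
from h import *
cs=cap('scene','s7.png'); t=cap('top','t7.png')
cv2.imwrite('pics/s7c.png',cv2.convertScaleAbs(cv2.resize(cs[0][200:320,170:330],None,fx=5,fy=5,interpolation=2),alpha=2))
cv2.imwrite('pics/t7c.png',cv2.convertScaleAbs(cv2.resize(t[0][150:290,300:480],None,fx=4.4,fy=4.4,interpolation=2),alpha=2))
plan((513,-183,36.3),10.7)
"
```

```text
t 12.28 pos [475.7   8.5 157.2] jaw yaw 10.7 z [ 0.    -0.001 -1.   ] shift cm [-19.5    0.11  12.1 ] turn -0.0 F [ 0.3 -0.5 -0.6] gap 47.4 q [-0.26  0.48  0.25  2.06 -0.2   0.62  0.32]
```

View pics/s7c.png

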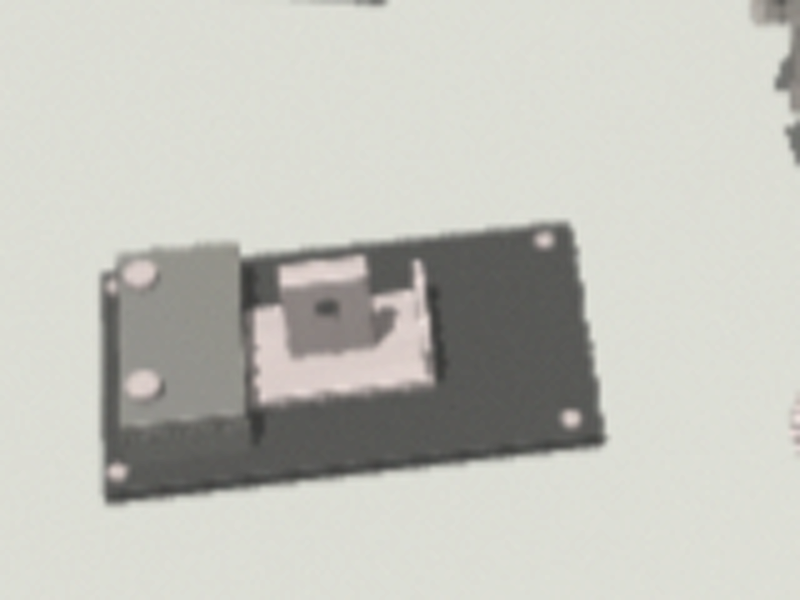

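View pics/s7.png

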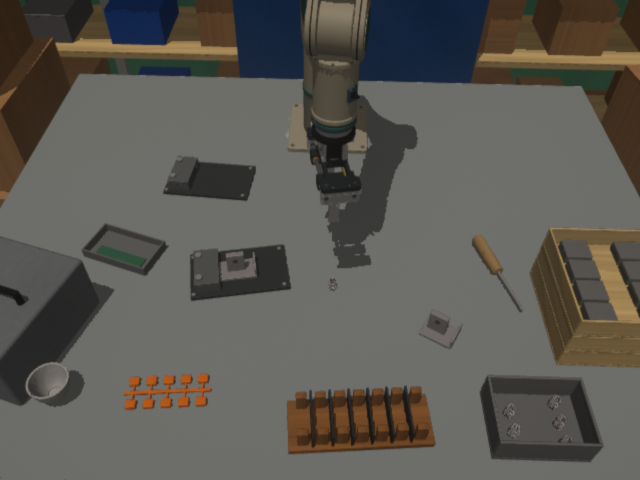

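View pics/t7c.png

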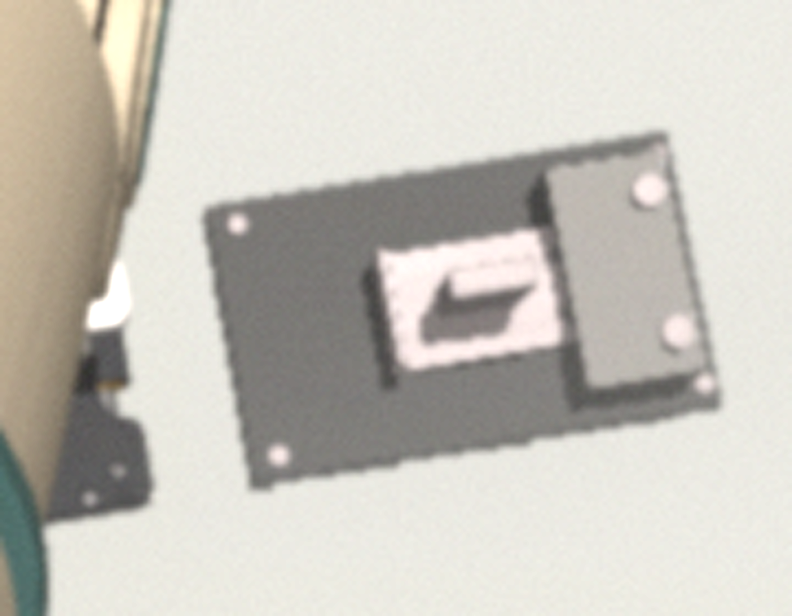

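```bash
python3 -c "
from h import *
_,cs=load('s7');_,ct=load('t7')
a=np.radians(-79.3);N=np.array([[np.cos(a),np.sin(a)],[-np.sin(a),np.cos(a)]])
def S(n,c,f,o,pts,z):
  q=np.array([onz(c,(x+.5)/f-.5+o[0],(y+.5)/f-.5+o[1],z)[:2] for x,y in pts]); l=(q-[511.4,-175.9])@N.T; print(n,l.round(1).tolist(),l.mean(0).round(1))
S('scene tab',cs,5,(170,200),[(278,266),(363,256),(369,280),(283,290)],60)
S('top tab',ct,4.4,(300,150),[(448,272),(533,260),(538,282),(453,297)],60)
S('scene foot corner',cs,5,(170,200),[(435,384),(262,404)],14)
S('top foot edge',ct,4.4,(300,150),[(405,370),(560,345)],14)
S('top lip top',ct,4.4,(300,150),[(378,250),(398,365)],32)
"
```

```text
scene tab [[23.5, -5.0], [-10.5, -5.4], [-12.0, 7.9], [22.2, 8.2]] [5.8 1.4]
top tab [[-12.7, 6.0], [21.9, 5.2], [22.2, -4.0], [-12.6, -4.3]] [4.7 0.7]
scene foot corner [[-33.7, 27.0], [36.3, 27.1]] [ 1.3 27.1]
top foot edge [[-30.1, -23.8], [35.9, -24.3]] [  2.9 -24.1]
top lip top [[-34.6, 24.8], [-35.3, -23.8]] [-34.9   0.5]
```

Both views put the origin at nest x≈5, which means the tip is at about 70, with y≈1 and the bracket straight and flat. The gripper is clear, so I hand in.

```bash
python3 -c "
from h import *
print(arm.finish_job())"
```

```text
the job is handed in; nothing more can be done
None
```

The long-tongued bracket is fully home in the left-hand nest. I set it down in front of the retaining block and slid it under the overhang until the push force rose and it stopped moving. Then I let go, moved the gripper clear and handed the job in at about 12.3 s.

**Last checks:**
- **Position:** both cameras put the bracket's origin at nest x ≈ 5 mm (4.7 and 5.8), so the tip is about 70 mm in, at the back stop. It is within about 1.5 mm of the pocket's middle line, within about 1° of the nest's direction, and lies flat.
- **Short bracket:** it looks to be in the same place in the scene picture as at the start. I checked this by eye and did not measure it.

**Went wrong or disagreed:**
- **Refused move:** one move call was refused because I left out "turn"; nothing moved.
- **Wrist at release:** it sprang forward about 3.5 mm as the jaws opened. The later pictures show the bracket still seated.
- **Camera difference:** the two cameras differed by about 1 mm, within the stated calibration accuracy.

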